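# Set the lid pressure of a thermal cycler: down to the stop, four clicks back

## Task

Close the thermal cycler's lid on the sample tubes. Then turn the knob on top of the lid clockwise until you feel it come up against its stop, without forcing it past that, and back it off exactly four clicks from the stop; leave everything around the machine where it is.

Things in the scene. Friction and masses are not known exactly. Their poses are not given: they have to be found in the camera images.
- cycler: white bench-top thermal cycler, fixed: 300 mm deep (x), 210 mm wide (y), deck 105 mm high. Origin: centre of its underside. Its front (sloping keypad panel, x = -150 to -60 mm) faces -x; the lid's hinge line runs along y at x = +135, z = 118 mm. Under the lid, round x = +25 mm, lies the metal block with four strips of capped tubes.
- lid (a joint): angle of the hinged lid, rad: 0 = shut, positive = open (front edge up). Starts 0.5 to 0.85 open. A stiff hinge holds it at any angle: 2 to 6 N down on its front edge moves it, over 10 N up on the front edge would lift it again. No latch.
- lid_hinge (a point): point on the hinge axis at mid-width; its axes turn with the lid (those of the cycler when shut). In this frame the lid's white cover is a slab x = -195 mm (front) to 0, y = -95 to +95, z = +4 to +47 mm (top face); a grey grip lip, 80 mm wide, 11 mm thick, sticks out in front to x = -214 mm.
- lid_lip (a point): middle of the top face of the grey grip lip at the front edge of the lid (x = -203, z = +18.5 mm in the lid_hinge frame).
- knob_top (a point): centre of the knob's top face, 38 mm above the lid's top face (the knob stands on a flat 4 mm disc of 62 mm diameter). With the lid shut it is 203 mm above the bench, at cycler x = +25 mm, y = 0, and the knob's axis (z) is vertical. Its axes turn with the knob; -x runs along the pointer line.
- knob: lid-pressure knob: round, dark, ribbed plastic, 46 mm diameter, 34 mm tall, pale pointer line on top; origin at the centre of its underside, z up its axis. 20 clicks a turn (18 degrees each). Leaving a click takes about 0.2 N m, falling to nothing midway; then it pulls itself into the next click. Let go, it settles in the nearest click.
- knob_seat (a point): point on the lid's top face on the knob's axis; does not turn with the knob. Clockwise from above lowers the plate under the lid, down to a stop 5 to 9 clicks from the start, at an unmarked angle that differs each time. There the clicks end and torque climbs by 4 N m per rad; the stop springs back when let go. Above 0.6 N m the tube caps are crushed. The upper stop is 14 clicks above.
- plate (a joint): height of the heated plate under the lid over the tube caps, m: 0 = knob at its lower stop (the last click, where it comes to rest); +0.00005 (0.05 mm) for each click counter-clockwise from there; negative = caps squeezed. Steps too small to be read from a measurement: they must be felt at the knob.
- tube_rack: loose black tube rack, 85 x 128 mm, 24 mm high, with a few capped tubes up to 54 mm high, to the left of the cycler; origin at the centre of its underside. Not to be moved.
- cap_carton: loose open white carton of tube caps, 110 x 160 mm, 75 mm high (flap 115 mm), to the right of the cycler; origin at the centre of its underside. Not to be moved.
- marker: loose grey marker pen, 135 mm long, 12 mm thick, lying in front of the cycler; origin at the centre of its underside, x along the pen. Not to be moved.

How it is judged:
By the outcome, as a careful person would: the job done as asked, in the order asked, and still so for the second after the job is handed in, with the robot touching nothing.
It also fails if it takes over 69 s, if anything falls off the work surface, if the arm or the gripper's body presses on something with over 40 N, if the wrist force passes 120 N, or if a joint passes its speed limit or range.

## Robot

A 6-joint arm with a two-finger parallel gripper is mounted at the origin on the work surface. World frame = base frame: x ahead of the robot, y to its left, z up, the work surface at z = 0. Lengths are in m, angles in rad, forces in N, time in s.
With the tool pointing down it reaches from about 0.3 to 0.875 m from the base axis. Payload 6.4 kg.
Tool frame: the origin (TCP) lies midway between the tips of the shut fingers; the grasp point (between the pads) lies 19 mm behind it; z points along the fingers, y is the line along which they close (so a half turn about z gives the same grasp; the last joint's range is limited). The gripper opens to 85 mm and grips with 20 to 120 N. Pads are 22 mm wide; open, the fingers measure 114 mm over their backs; the gripper's body (76 mm by 85 mm) begins 54 mm behind the grasp point. The pads swing forward as they close: fully open they stand 13 mm farther back than shut.
Start: joints at [0.929, 0.181, 1.607, -0, 1.354, -0.206], TCP at [0.243, 0.521, 0.231] pointing down, gripper open.
Joint ranges: [-2.99, 2.99], [-0.89, 2.07], [0.3, 2.58], [-1.14, 4.28], [0, 2.63], [-3.12, 3.12]. Speed limits (rad/s): [2.57, 2.57, 3.01, 3.14, 3.14, 3.14].

## Interface

Orientations are given as a unit quaternion [w, x, y, z].
In Python, from bench import status, camera, ctrl gives the robot as it stands. The module is installed in compiled form; this text tells all that it offers.
- The arm moves only by the shell command python3 -m handwheel 'ROWS'. ROWS is JSON, a list that holds one entry, the list of rows, each a list of 7 numbers: the opening, from -1 (shut) to 1 (fully open), then the shift along the tool's x, y, z in cm, then the turn, a rotation vector about the tool's x, y, z in degrees. A call has 1 to 10 rows; each row is the pose to reach, as a shift and turn from the pose commanded when the call began, along the tool's axes at that moment; what a row does not reach only later rows make up. A row lasts 1/8 s, in which the tool goes at most 62.5 mm and 10.7 degrees, less where a joint would pass 70% of its speed; a pose out of reach is approached as far as the arm can. A call with a gripper value outside its range is refused whole. The fingers move at their own pace and stop on an object; the grip force is fixed at half the most. Time passes only in rows, so rows that repeat a pose let the fingers close. It gives the time, the measured TCP pose, the force, the opening and the grip force at its end, in the units of the state.
- status.get_obs(): the state, without advancing time (a new reading comes with each control period).
- camera(name): name is "side" or "top"; returns a dict with "frame" (420x560x3 uint8, blue, green, red), "depth" (420x560 float32, m along the optical axis (not along the pixel's ray), 0 where there is no reading), "fx", "fy", "cx", "cy" (pixels), "dist" ([k1, k2, p1, p2, k3] as OpenCV has them; the pictures are not rectified), "extrinsics" (4x4, takes a point from camera to world coordinates). Camera axes: x right, y down, z forward; pixel columns grow to the right and rows downward; lengths in m; the calibration is good to about 2 mm. A picture is of the moment at which its call begins.
- ctrl.hand_in(): hands the job in; it is judged then, once.
The state is a dict: "time_s": time; "q": joint angles; "dq": joint speeds; "joint_efforts": joint torques, N m; "eef_pos": TCP position; "eef_rot": TCP orientation; "wrist_force": force on the tool from outside, world axes, zero at the start; "torque": the same for the moment, N m; "opening": opening from 0.0 (shut) to 1.0 (fully open); "grasp_force": force on a finger pad.
Only numpy, scipy, OpenCV 4.12 (cv2) and the standard library are available. Lean on these libraries where they do the work, as an engineer would, in place of code of your own. Each camera call takes 0.05 s, during which the arm holds its last target. There are 200 camera calls.

## Working session

There is one attempt and no reset: what is moved stays moved. The work goes in short steps, Python scripts to look and compute and a shell command to move; the robot and the scene stay as the last step left them, time stands still between calls to the robot, and variables do not carry over. Pictures are saved under pics/ and viewed, at most 10 in all, crops included, and the job is handed in when it is done.

```bash
mkdir -p pics
cat > h.py <<'E'
import numpy as np, cv2
from bench import status, camera, ctrl
from scipy.spatial.transform import Rotation as R
def pix2w(c,u,v):
    K=np.array([[c['fx'],0,c['cx']],[0,c['fy'],c['cy']],[0,0,1.]])
    p=cv2.undistortPoints(np.array([[[u,v]]],float),K,np.array(c['dist'],float))[0,0]
    d=c['depth'][int(round(v)),int(round(u))]
    return (np.array(c['extrinsics'])@np.array([p[0]*d,p[1]*d,d,1]))[:3]
def cloud(c):
    K=np.array([[c['fx'],0,c['cx']],[0,c['fy'],c['cy']],[0,0,1.]])
    v,u=np.nonzero(c['depth']>0)
    p=cv2.undistortPoints(np.stack([u,v],-1)[:,None].astype(float),K,np.array(c['dist'],float))[:,0]
    d=c['depth'][v,u]
    P=np.stack([p[:,0]*d,p[:,1]*d,d],-1)
    E=np.array(c['extrinsics']); return P@E[:3,:3].T+E[:3,3],u,v
E
python3 - <<'E'
from h import *
import pickle
o=status.get_obs(); print({k:np.round(v,3) for k,v in o.items()})
for n in("top","side"):
    c=camera(n); pickle.dump(c,open(n+'.pkl','wb')); cv2.imwrite(f'pics/{n}0.png',c['frame']); print(n,np.round(c['extrinsics'],3).tolist(),c['fx'])
E
```

```text
{'time_s': np.float64(0.0), 'q': array([ 0.929,  0.182,  1.608,  0.   ,  1.354, -0.206]), 'dq': array([ 0.002,  0.001,  0.   , -0.002,  0.   , -0.   ]), 'joint_efforts': array([-1.0000e-03, -4.4486e+01, -3.5134e+01, -0.0000e+00,  9.0000e-03,
       -0.0000e+00]), 'eef_pos': array([0.242, 0.521, 0.23 ]), 'eef_rot': array([-0.   ,  0.216,  0.976, -0.001]), 'wrist_force': array([-0.357, -0.136, -0.006]), 'torque': array([-0.031,  0.051, -0.023]), 'grasp_force': np.float64(0.0), 'opening': np.float64(1.002)}
top [[0.04, -0.966, 0.254, 0.356], [-0.999, -0.039, 0.009, 0.012], [0.001, -0.254, -0.967, 0.941], [0.0, 0.0, 0.0, 1.0]] 383.86313339239246
side [[0.992, -0.11, 0.066, 0.476], [-0.127, -0.769, 0.626, -0.678], [-0.018, -0.63, -0.777, 1.01], [0.0, 0.0, 0.0, 1.0]] 502.21273444642685
```

View pics/top0.png

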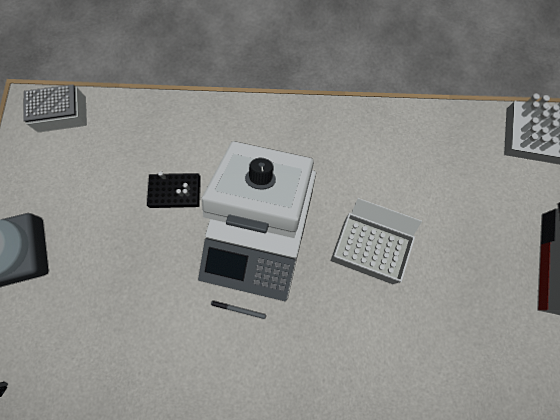

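View pics/side0.png

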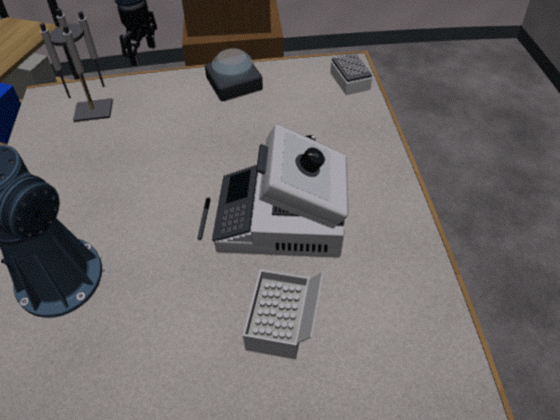

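The top view shows the open lid with its lip at (247,223), the knob at (261,170), and the keypad corners at about (208,238), (199,281), (290,299). The side view shows the lid's lip at (262,158), the knob at (313,157), and the carton and rack clear of the machine.

Run:
```python
from h import *
import pickle
from scipy.optimize import least_squares
cs={n:pickle.load(open(n+'.pkl','rb')) for n in('top','side')}
for n,px in (('top',[(247,223),(230,218),(266,229),(261,165),(199,281),(290,299),(235,160),(300,170),(225,195),(285,210)]),('side',[(262,158),(314,153),(280,140),(335,165),(275,190),(340,200),(300,240)])):
    for p in px: print(n,p,np.round(pix2w(cs[n],*p),4))
# plane of the lid
for n,poly in (('top',[(236,150),(305,163),(290,212),(218,193)]),('side',[(280,135),(342,160),(338,208),(272,185)])):
    c=cs[n]; P,u,v=cloud(c); m=np.zeros((420,560),np.uint8); cv2.fillPoly(m,[np.array(poly)],1)
    Q=P[m[v,u]>0]
    for _ in range(6):
        ce=np.median(Q,0) if _==0 else Q.mean(0); w=np.linalg.svd(Q-ce)[2][2] if len(Q)<8000 else None
        d=(Q-ce)@w; Q=Q[abs(d-np.median(d))<max(.002,.02/(2**_))]
    w*=np.sign(w[2]); print(n,len(Q),'n',w,'c',Q.mean(0),'tilt',np.arccos(w[2]),'yaw',np.degrees(np.arctan2(-w[1],-w[0])))
```

```text
top (247, 223) [0.5215 0.0933 0.2369]
top (230, 218) [0.5304 0.1264 0.2349]
top (266, 229) [0.5114 0.0569 0.237 ]
top (261, 165) [0.6347 0.0726 0.2485]
top (199, 281) [0.4283 0.2264 0.0034]
top (290, 299) [ 0.3947  0.0055 -0.0029]
top (235, 160) [0.6651 0.1321 0.1953]
top (300, 170) [ 0.6509 -0.0042  0.1887]
top (225, 195) [0.5717 0.1372 0.2477]
top (285, 210) [0.547  0.0227 0.247 ]
side (262, 158) [0.5219 0.0892 0.2374]
side (314, 153) [0.6336 0.0777 0.2478]
side (280, 140) [0.5668 0.1313 0.2452]
side (335, 165) [0.6901 0.1053 0.174 ]
side (275, 190) [ 0.5388 -0.0033  0.2342]
side (340, 200) [0.6814 0.0051 0.1682]
side (300, 240) [ 0.5893 -0.0259  0.079 ]
top 2805 n [ 0.48487795 -0.09361139  0.86955752] c [0.61384998 0.06874291 0.21616523] tilt 0.5164907223157077 yaw 169.07281445256228
side 2364 n [ 0.48321328 -0.09693512  0.87011982] c [0.61610941 0.05223809 0.21196413] tilt 0.5153509268815547 yaw 168.65672735433006
```

```bash
cat >> h.py <<'E'
def rows(pts,o=None):
    "pts: (x,y,z) world -> shift in tool axes, cm, from the present pose"
    o=o or status.get_obs(); w,x,y,z=o['eef_rot']; r=R.from_quat([x,y,z,w])
    for p in pts: print(np.round(r.inv().apply(np.array(p)-o['eef_pos'])*100,2))
    m=r.as_matrix(); print('tool axes\n',np.round(m,3))
def lidpt(th,x,z=.047):
    H=np.array([.687,.0587]); e=np.array([.981,-.193])
    return [*(H+(x*np.cos(th)+z*np.sin(th))*e), .118-x*np.sin(th)+z*np.cos(th)]
E
python3 - <<'E'
from h import *
a=lidpt(.516,-.175); rows([[.243,.521,.32],[a[0],a[1],.32],[a[0],a[1],.26]]); print(a,lidpt(0,-.175))
E
```

```text
[-0.05  0.03 -8.95]
[-47.28 -26.23  -8.93]
[-47.29 -26.22  -2.93]
tool axes
 [[-0.907  0.422 -0.001]
 [ 0.422  0.907 -0.001]
 [ 0.    -0.002 -1.   ]]
[np.float64(0.5604265470190566), np.float64(0.08360181083111326), np.float64(0.24522644504762725)] [np.float64(0.515325), np.float64(0.092475), np.float64(0.16499999999999998)]
```

```bash
python3 -m handwheel '[[[-1,0,0,-6,0,0,0],[-1,-3,-1.5,-9,0,0,-10],[-1,-8,-4.5,-9,0,0,-20],[-1,-13.5,-7.5,-9,0,0,-30],[-1,-19,-10.5,-9,0,0,-40],[-1,-24.5,-13.5,-9,0,0,-50],[-1,-30,-16.5,-9,0,0,-60],[-1,-35.5,-19.5,-9,0,0,-60],[-1,-41,-22.5,-9,0,0,-60],[-1,-46,-25.5,-9,0,0,-60]]]'
python3 - <<'E'
from h import *
o=status.get_obs(); print(np.round(o['q'],3),o['eef_pos'],o['torque'])
a=.516
rows([[*lidpt(a,-.175)[:2],.27]]+[lidpt(t,-.175) for t in (.5,.4,.3,.2,.1,.05,0)])
E
```

```text
time_s: 1.35
eef_pos: [0.5385, 0.1148, 0.321]
eef_rot: [-0.0, -0.301, 0.954, 0.0]
wrist_force: [-0.2, 1.3, -0.6]
opening: -0.002
grasp_force: 0.0
[-0.006  0.065  1.556  0.     1.522 -2.188] [0.53846994 0.11478633 0.32097914] [-0.01511784 -0.10775314  0.03606541]
[-0.01 -3.82  5.1 ]
[ 0.13 -3.67  7.78]
[ 0.95 -2.82  9.15]
[ 1.67 -2.07 10.64]
[ 2.29 -1.43 12.21]
[ 2.79 -0.9  13.87]
[ 3.   -0.69 14.73]
[ 3.17 -0.5  15.6 ]
tool axes
 [[-0.819 -0.574 -0.   ]
 [-0.574  0.819  0.   ]
 [ 0.     0.    -1.   ]]
```

```bash
python3 -m handwheel '[[[-1,0,-3.8,4,0,0,0],[-1,0,-3.8,6.5,0,0,0],[-1,0.1,-3.7,7.8,0,0,0],[-1,0.5,-3.2,8.5,0,0,0],[-1,0.95,-2.8,9.15,0,0,0],[-1,1.3,-2.4,9.9,0,0,0],[-1,1.7,-2.1,10.6,0,0,0],[-1,2,-1.75,11.4,0,0,0],[-1,2.3,-1.4,12.2,0,0,0]]]'
python3 - <<'E'
from h import *
rows([lidpt(t,-.175) for t in (.2,.15,.1,.05,0)])
c=camera('side'); cv2.imwrite('pics/s1.png',cv2.resize(c['frame'][90:270,170:390],None,fx=3,fy=3))
E
```

```text
time_s: 2.48
eef_pos: [0.5265, 0.092, 0.1987]
eef_rot: [-0.0, -0.301, 0.954, 0.0]
wrist_force: [2.7, -0.6, 2.5]
opening: 0.002
grasp_force: 1.2
[ 0.01 -0.24 -0.01]
[0.27 0.03 0.81]
[0.51 0.28 1.65]
[0.72 0.5  2.5 ]
[0.89 0.68 3.37]
tool axes
 [[-0.819 -0.574 -0.   ]
 [-0.574  0.819 -0.   ]
 [ 0.     0.    -1.   ]]
```

View pics/s1.png

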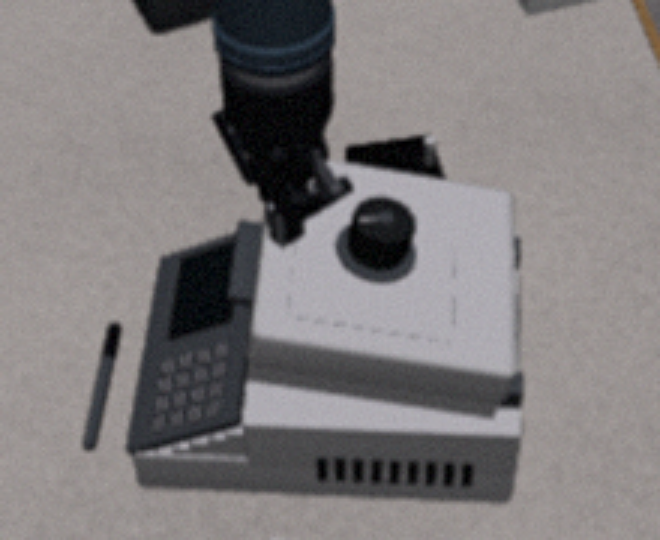

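The picture shows the lid nearly shut, with the fingertips on its front cover at about (285,240) in the crop. I'll keep pressing along the arc.

```bash
python3 -m handwheel '[[[-1,0.2,0.0,0.8,0,0,0],[-1,0.45,0.25,1.6,0,0,0],[-1,0.7,0.45,2.5,0,0,0],[-1,0.8,0.6,3,0,0,0],[-1,0.85,0.65,3.35,0,0,0],[-1,0.85,0.65,3.5,0,0,0]]]'
```

```text
time_s: 3.28
eef_pos: [0.5158, 0.0921, 0.165]
eef_rot: [-0.001, -0.301, 0.954, -0.0]
wrist_force: [-7.9, -0.8, 17.1]
opening: -0.001
grasp_force: 8.4
```

```bash
python3 -m handwheel '[[[-1,0,0,-4,0,0,0],[-1,-2,3,-8,0,0,0],[1,-4.5,6.5,-10,0,0,0],[1,-7,9.8,-12,0,0,0],[1,-7,9.8,-12,0,0,0]]]'
python3 - <<'E'
from h import *
import pickle
for n in("top","side"):
    c=camera(n); pickle.dump(c,open(n+'1.pkl','wb'))
    P,u,v=cloud(c); e=np.array([.981,-.193]); k=np.array([.579,.080])
    near=np.linalg.norm(P[:,:2]-k,axis=1)
    T=P[(near<.035)&(abs(P[:,2]-.203)<.005)]; 
    print(n,'knobtop n',len(T),T.mean(0),'minmax',T.min(0),T.max(0), cv2.minEnclosingCircle(T[:,:2].astype(np.float32)))
    L=P[(near<.1)&(near>.04)&(abs(P[:,2]-.165)<.01)]; A=np.c_[L[:,:2]-k,np.ones(len(L))]; print('lid plane',np.linalg.lstsq(A,L[:,2],rcond=None)[0])
c=pickle.load(open('top1.pkl','rb'));cv2.imwrite('pics/t1.png',cv2.resize(c['frame'][120:320,140:340],None,fx=3,fy=3))
E
```

```text
time_s: 3.9
eef_pos: [0.5177, 0.2152, 0.2858]
eef_rot: [0.001, -0.303, 0.953, 0.0]
wrist_force: [0.6, -0.3, -0.7]
opening: 0.635
grasp_force: 0.0
top knobtop n 403 [0.58139574 0.08249697 0.20291083] minmax [0.55890075 0.060433   0.1981409 ] [0.60557758 0.10513522 0.20653002] ((0.5821735262870789, 0.08248241990804672), 0.023802896961569786)
lid plane [0.00428434 0.00138598 0.16540798]
side knobtop n 266 [0.58178796 0.08027361 0.20220046] minmax [0.55917261 0.05620126 0.19809973] [0.60437039 0.10587181 0.20613242] ((0.5820730924606323, 0.08123058080673218), 0.02541329897940159)
lid plane [0.00165895 0.0060189  0.16461009]
```

View pics/t1.png

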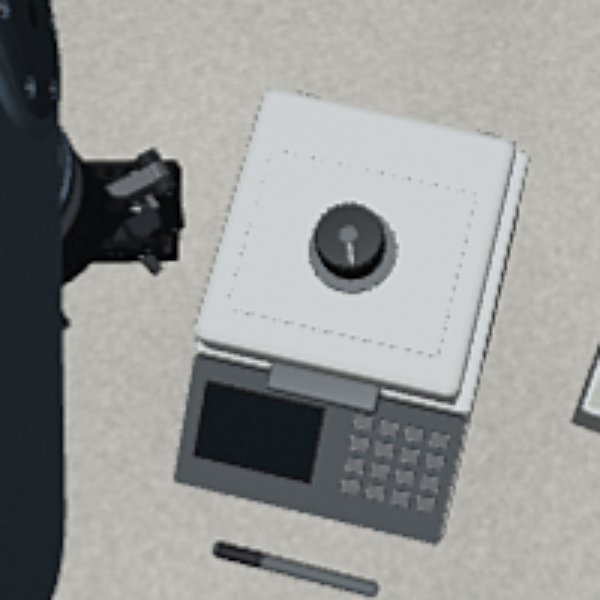

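The lid is level and shut, and the knob sits at (350,240) in the crop with its pointer toward the front. Next I'll move over the knob.

Run:
```python
from h import *
import pickle
o=status.get_obs();print(np.round(o['q'],3))
rows([[.5817,.0815,z] for z in (.285,.174)])
```

```text
[ 1.780e-01  1.060e-01  1.585e+00 -1.000e-03  1.452e+00 -2.005e+00]
[  2.24 -14.46  -0.14]
[  2.22 -14.46  10.96]
tool axes
 [[-0.818 -0.575 -0.001]
 [-0.575  0.818 -0.001]
 [ 0.001 -0.    -1.   ]]
```

```bash
python3 -m handwheel '[[[1,0.8,-5,0,0,0,0],[1,1.5,-10,0,0,0,0],[1,2.2,-14.5,0,0,0,0],[1,2.2,-14.5,3,0,0,0],[1,2.2,-14.5,3,0,0,0],[1,2.2,-14.5,3,0,0,0]]]'
python3 - <<'E'
from h import *
o=status.get_obs();print(np.round(o['q'],3),np.round(o['torque'],3))
rows([[.5817,.0815,z] for z in (.285,.174)])
E
```

```text
time_s: 4.75
eef_pos: [0.5822, 0.0811, 0.2544]
eef_rot: [-0.0, -0.301, 0.954, 0.0]
wrist_force: [0.0, -0.4, 0.6]
opening: 1.001
grasp_force: 0.0
[-0.063  0.191  1.548 -0.     1.404 -2.245] [ 0.029 -0.021  0.027]
[ 0.02  0.07 -3.06]
[0.01 0.06 8.04]
tool axes
 [[-0.819 -0.574 -0.001]
 [-0.574  0.819 -0.   ]
 [ 0.001  0.    -1.   ]]
```

```bash
python3 -m handwheel '[[[1,0,0,4,0,0,0],[1,0,0,8,0,0,0],[1,0,0,8,0,0,0],[0,0,0,8,0,0,0],[-1,0,0,8,0,0,0],[-1,0,0,8,0,0,0],[-1,0,0,8,0,0,0],[-1,0,0,8,0,0,0],[-1,0,0,8,0,0,0]]]'
python3 - <<'E'
from h import *
o=status.get_obs();print(np.round(o['q'],3),np.round(o['torque'],3),np.round(o['wrist_force'],2))
E
```

```text
time_s: 5.88
eef_pos: [0.5825, 0.0838, 0.1775]
eef_rot: [0.001, -0.301, 0.953, 0.001]
wrist_force: [-7.6, 7.5, 11.7]
opening: 0.525
grasp_force: 60.2
[-0.061  0.261  1.624  0.004  1.255 -2.245] [ 1.331  1.264 -0.007] [-7.56  7.47 11.72]
```

```bash
python3 -m handwheel '[[[-1,-0.1,0.2,-0.3,0,0,0],[-1,-0.1,0.2,-0.3,0,0,0]]]'
python3 - <<'E'
from h import *
o=status.get_obs();print(np.round(o['q'],3),np.round(o['torque'],3),np.round(o['wrist_force'],2))
E
```

```text
time_s: 6.12
eef_pos: [0.5824, 0.0839, 0.1778]
eef_rot: [0.0, -0.301, 0.954, 0.0]
wrist_force: [-0.5, 1.3, -3.0]
opening: 0.514
grasp_force: 63.9
[-0.059  0.261  1.623  0.     1.256 -2.241] [ 0.313 -0.04   0.   ] [-0.49  1.28 -3.03]
```

```bash
cat > s.py <<'E'
from h import *
o=status.get_obs(); w,x,y,z=o['eef_rot']; m=R.from_quat([x,y,z,w]).as_matrix()
print('cwdeg %.2f'%((-np.degrees(np.arctan2(m[1,1],m[0,1]))+125)%360),'q6 %.3f'%o['q'][5],'tq',np.round(o['torque'],3),'tilt',np.round(m[:2,2],3))
E
python3 s.py
python3 -m handwheel '[[[-1,0,0,0,0,0,4.5],[-1,0,0,0,0,0,4.5]]]'; python3 s.py
python3 -m handwheel '[[[-1,0,0,0,0,0,4.5],[-1,0,0,0,0,0,4.5]]]'; python3 s.py
python3 -m handwheel '[[[-1,0,0,0,0,0,4.5],[-1,0,0,0,0,0,4.5]]]'; python3 s.py
python3 -m handwheel '[[[-1,0,0,0,0,0,4.5],[-1,0,0,0,0,0,4.5]]]'; python3 s.py
```

```text
cwdeg 359.96 q6 -2.241 tq [ 0.313 -0.04   0.   ] tilt [0.001 0.   ]
time_s: 6.38
eef_pos: [0.5824, 0.0839, 0.1777]
eef_rot: [0.0, -0.264, 0.965, 0.0]
wrist_force: [-1.0, 2.7, -1.0]
opening: 0.518
grasp_force: 64.2
cwdeg 4.44 q6 -2.163 tq [0.426 0.056 0.003] tilt [0.    0.001]
time_s: 6.62
eef_pos: [0.5824, 0.0838, 0.1777]
eef_rot: [0.0, -0.226, 0.974, 0.0]
wrist_force: [0.4, 2.3, -0.4]
opening: 0.52
grasp_force: 64.4
cwdeg 8.86 q6 -2.086 tq [0.485 0.06  0.103] tilt [0.001 0.   ]
time_s: 6.88
eef_pos: [0.5824, 0.0837, 0.1777]
eef_rot: [0.0, -0.188, 0.982, 0.0]
wrist_force: [-1.2, 2.8, -0.1]
opening: 0.521
grasp_force: 64.5
cwdeg 13.34 q6 -2.008 tq [ 0.351  0.075 -0.117] tilt [0.001 0.   ]
time_s: 7.12
eef_pos: [0.5825, 0.0837, 0.1777]
eef_rot: [0.0, -0.15, 0.989, 0.0]
wrist_force: [-0.7, 3.1, 1.0]
opening: 0.519
grasp_force: 64.5
cwdeg 17.80 q6 -1.930 tq [0.406 0.009 0.029] tilt [0.001 0.   ]
```

```bash
python3 -m handwheel '[[[-1,0,0,0,0,0,9],[-1,0,0,0,0,0,18],[-1,0,0,0,0,0,27],[-1,0,0,0,0,0,36],[-1,0,0,0,0,0,45],[-1,0,0,0,0,0,54],[-1,0,0,0,0,0,54],[-1,0,0,0,0,0,54]]]'; python3 s.py
for i in 1; do :; done
python3 -m handwheel '[[[-1,0,0,0,0,0,3],[-1,0,0,0,0,0,3]]]' | grep force; python3 s.py
python3 -m handwheel '[[[-1,0,0,0,0,0,3],[-1,0,0,0,0,0,3]]]' >/dev/null; python3 s.py
python3 -m handwheel '[[[-1,0,0,0,0,0,3],[-1,0,0,0,0,0,3]]]' >/dev/null; python3 s.py
python3 -m handwheel '[[[-1,0,0,0,0,0,3],[-1,0,0,0,0,0,3]]]' >/dev/null; python3 s.py
python3 -m handwheel '[[[-1,0,0,0,0,0,3],[-1,0,0,0,0,0,3]]]' >/dev/null; python3 s.py
python3 -m handwheel '[[[-1,0,0,0,0,0,3],[-1,0,0,0,0,0,3]]]' | grep force; python3 s.py
python3 -m handwheel '[[[-1,0,0,0,0,0,3],[-1,0,0,0,0,0,3]]]' >/dev/null; python3 s.py
python3 -m handwheel '[[[-1,0,0,0,0,0,3],[-1,0,0,0,0,0,3]]]' | grep force; python3 s.py
```

```text
time_s: 8.12
eef_pos: [0.5823, 0.0831, 0.1776]
eef_rot: [0.0, 0.315, 0.949, -0.0]
wrist_force: [-2.6, -0.2, 3.4]
opening: 0.517
grasp_force: 64.7
cwdeg 71.73 q6 -0.989 tq [-0.301  0.432 -0.022] tilt [ 0.    -0.001]
wrist_force: [-2.8, -2.5, 4.5]
grasp_force: 64.8
cwdeg 74.81 q6 -0.935 tq [-0.433  0.634  0.063] tilt [ 0.    -0.001]
cwdeg 77.82 q6 -0.882 tq [-0.638  0.739  0.163] tilt [ 0.    -0.001]
cwdeg 80.85 q6 -0.830 tq [-0.648  0.776 -0.08 ] tilt [-0.    -0.001]
cwdeg 83.85 q6 -0.777 tq [-0.583  0.877 -0.024] tilt [-0.    -0.001]
cwdeg 86.87 q6 -0.725 tq [-0.775  0.85  -0.011] tilt [-0.    -0.001]
wrist_force: [-4.6, -3.3, 5.1]
grasp_force: 65.0
cwdeg 89.85 q6 -0.673 tq [-0.73   0.785 -0.047] tilt [-0.    -0.001]
cwdeg 92.84 q6 -0.620 tq [-0.792  0.86   0.011] tilt [-0.    -0.001]
wrist_force: [-4.1, -3.7, 5.8]
grasp_force: 65.1
cwdeg 95.83 q6 -0.568 tq [-0.726  0.884  0.149] tilt [-0.001 -0.001]
```

```bash
python3 -m handwheel '[[[-1,0,0,0,0,0,2],[-1,0,0,0,0,0,2]]]' >/dev/null; python3 s.py
python3 -m handwheel '[[[-1,0,0,0,0,0,2],[-1,0,0,0,0,0,2]]]' | grep force; python3 s.py
```

```text
cwdeg 97.84 q6 -0.533 tq [-0.805  0.923  0.026] tilt [-0.001 -0.001]
wrist_force: [-4.4, -3.3, 6.5]
grasp_force: 65.1
cwdeg 99.83 q6 -0.498 tq [-0.78   0.943  0.097] tilt [-0.001 -0.001]
```

```bash
python3 -m handwheel '[[[-1,0,0,0,0,0,4],[-1,0,0,0,0,0,4]]]' >/dev/null; python3 s.py
python3 -m handwheel '[[[-1,0,0,0,0,0,4],[-1,0,0,0,0,0,4]]]' | grep force; python3 s.py
python3 -m handwheel '[[[-1,0,0,0,0,0,3],[-1,0,0,0,0,0,3]]]' >/dev/null; python3 s.py
python3 -m handwheel '[[[-1,0,0,0,0,0,2],[-1,0,0,0,0,0,2]]]' >/dev/null; python3 s.py
python3 -m handwheel '[[[-1,0,0,0,0,0,1],[-1,0,0,0,0,0,1]]]' >/dev/null; python3 s.py
python3 -m handwheel '[[[-1,0,0,0,0,0,1],[-1,0,0,0,0,0,1]]]' | grep force; python3 s.py
```

```text
cwdeg 103.87 q6 -0.428 tq [-0.711  1.045 -0.08 ] tilt [-0.001 -0.001]
wrist_force: [-4.9, -3.9, 6.3]
grasp_force: 65.1
cwdeg 107.86 q6 -0.358 tq [-0.705  0.973 -0.048] tilt [-0.001 -0.001]
cwdeg 110.84 q6 -0.306 tq [-0.637  1.06   0.06 ] tilt [-0.001 -0.001]
cwdeg 112.83 q6 -0.272 tq [-0.793  0.997  0.123] tilt [-0.001 -0.001]
cwdeg 113.82 q6 -0.254 tq [-0.697  1.041  0.079] tilt [-0.001 -0.001]
wrist_force: [-4.6, -4.3, 6.4]
grasp_force: 65.0
cwdeg 114.82 q6 -0.237 tq [-0.73   1.099  0.183] tilt [-0.001 -0.001]
```

```bash
python3 -m handwheel '[[[-1,0,0,0,0,0,1.5],[-1,0,0,0,0,0,1.5]]]' >/dev/null; python3 s.py
python3 -m handwheel '[[[-1,0,0,0,0,0,1.5],[-1,0,0,0,0,0,1.5]]]' | grep force; python3 s.py
```

```text
cwdeg 116.32 q6 -0.211 tq [-0.709  1.077  0.065] tilt [-0.001 -0.001]
wrist_force: [-6.4, -3.6, 7.8]
grasp_force: 65.2
cwdeg 117.83 q6 -0.184 tq [-0.697  1.16   0.138] tilt [-0.001 -0.001]
```

Not the stop. On to the next click (126°).

```bash
python3 -m handwheel '[[[-1,0,0,0,0,0,4],[-1,0,0,0,0,0,4]]]' >/dev/null; python3 s.py
python3 -m handwheel '[[[-1,0,0,0,0,0,4],[-1,0,0,0,0,0,4]]]' | grep force; python3 s.py
python3 -m handwheel '[[[-1,0,0,0,0,0,3],[-1,0,0,0,0,0,3]]]' >/dev/null; python3 s.py
python3 -m handwheel '[[[-1,0,0,0,0,0,2],[-1,0,0,0,0,0,2]]]' >/dev/null; python3 s.py
python3 -m handwheel '[[[-1,0,0,0,0,0,1],[-1,0,0,0,0,0,1]]]' >/dev/null; python3 s.py
python3 -m handwheel '[[[-1,0,0,0,0,0,1],[-1,0,0,0,0,0,1]]]' | grep force; python3 s.py
```

```text
cwdeg 121.88 q6 -0.114 tq [-0.727  1.144 -0.044] tilt [-0.001 -0.001]
wrist_force: [-6.7, -4.5, 8.0]
grasp_force: 65.2
cwdeg 125.86 q6 -0.044 tq [-0.69   1.181 -0.007] tilt [-0.001 -0.001]
cwdeg 128.83 q6 0.008 tq [-0.681  1.192  0.134] tilt [-0.001 -0.001]
cwdeg 130.81 q6 0.042 tq [-0.656  1.181  0.273] tilt [-0.002 -0.001]
cwdeg 131.79 q6 0.059 tq [-0.633  1.197  0.335] tilt [-0.002 -0.001]
wrist_force: [-6.4, -4.7, 8.3]
grasp_force: 65.2
cwdeg 132.78 q6 0.077 tq [-0.683  1.127  0.439] tilt [-0.002 -0.001]
```

Torque climbs steadily to 0.44 N·m, and its slope puts the stop at about 126.5° (click 7). Now I'll back off four clicks, to about 54.5°.

```bash
python3 -m handwheel '[[[-1,0,0,0,0,0,-6.5],[-1,0,0,0,0,0,-15],[-1,0,0,0,0,0,-24],[-1,0,0,0,0,0,-33],[-1,0,0,0,0,0,-42],[-1,0,0,0,0,0,-51],[-1,0,0,0,0,0,-60],[-1,0,0,0,0,0,-69],[-1,0,0,0,0,0,-74.5],[-1,0,0,0,0,0,-74.5]]]'|grep force; python3 s.py
python3 -m handwheel '[[[-1,0,0,0,0,0,-2],[-1,0,0,0,0,0,-2]]]' >/dev/null; python3 s.py
python3 -m handwheel '[[[-1,0,0,0,0,0,-2],[-1,0,0,0,0,0,-2]]]'; python3 s.py
```

```text
wrist_force: [-2.6, -2.3, 5.8]
grasp_force: 65.0
cwdeg 58.38 q6 -1.222 tq [-0.594  0.568  0.171] tilt [ 0.001 -0.001]
cwdeg 56.46 q6 -1.255 tq [-0.574  0.506  0.033] tilt [ 0.001 -0.001]
time_s: 15.88
eef_pos: [0.5824, 0.0833, 0.1776]
eef_rot: [0.0, 0.169, 0.986, -0.0]
wrist_force: [-3.6, -2.3, 5.7]
opening: 0.517
grasp_force: 65.0
cwdeg 54.47 q6 -1.290 tq [-0.591  0.5    0.016] tilt [ 0.001 -0.001]
```

```bash
python3 -m handwheel '[[[1,0,0,0,0,0,0],[1,0,0,0,0,0,0],[1,0,0,0,0,0,0],[1,0,0,0,0,0,0],[1,0,0,0,0,0,0],[1,0,0,-4,0,0,0],[1,0,0,-9,0,0,0],[1,2,6,-11,0,0,0],[1,4.3,12,-12,0,0,0],[1,4.3,12,-12,0,0,0]]]'
python3 - <<'E'
from h import *
import pickle
a=pickle.load(open('top1.pkl','rb')); b=camera('top'); s=camera('side')
P,u,v=cloud(s); k=np.array([.5824,.0835]); near=np.linalg.norm(P[:,:2]-k,axis=1)
L=P[(near<.085)&(near>.04)&(abs(P[:,2]-.165)<.01)]; A=np.c_[L[:,:2]-k,np.ones(len(L))]; print('lid plane',len(L),np.linalg.lstsq(A,L[:,2],rcond=None)[0])
im=np.hstack([cv2.resize(c['frame'][180:230,230:285],(385,350),interpolation=cv2.INTER_CUBIC) for c in(a,b)])
cv2.imwrite('pics/k.png',im); cv2.imwrite('pics/s2.png',s['frame'])
E
```

```text
time_s: 17.12
eef_pos: [0.5814, 0.2149, 0.2985]
eef_rot: [0.001, 0.167, 0.986, 0.001]
wrist_force: [-0.0, 0.1, -0.2]
opening: 0.998
grasp_force: 0.0
lid plane 2441 [-0.00068321  0.00055329  0.16495156]
```

View pics/k.png

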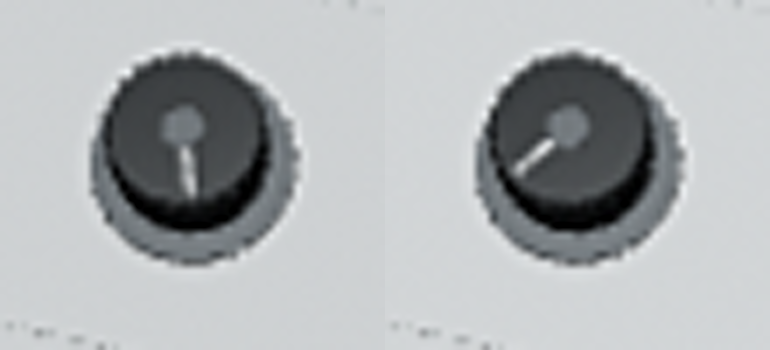

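View pics/s2.png

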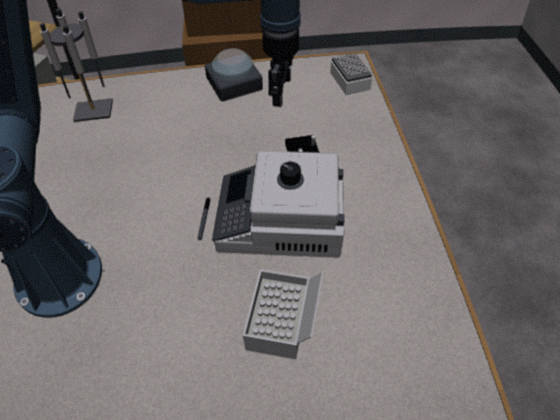

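The pointer line turned about 54° clockwise (three net clicks), from (192,195) to (515,175) in the two crops. That matches seven clicks down to the stop and four back. The lid is level, and the rack, carton and marker are where they were.

```bash
python3 -c "
from bench import ctrl; print(ctrl.hand_in())"
```

```text
the job is handed in; nothing more can be done
None
```

The lid is shut, and the knob was turned clockwise to its stop (seven clicks, at most about 0.44 N·m measured), then backed off four clicks; the rack, carton and marker were not touched, and the job was handed in at about 17 s.

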